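Make up the sampling kit and the balance-check kit

ROBOT

A 7-joint arm with a two-finger parallel gripper is mounted at the origin on the work surface. World frame = base frame: x ahead of the robot, y to its left, z up, the work surface at z = 0. Lengths are in m, angles in rad, forces in N, time in s.
With the tool pointing down it reaches from about 0.4 to 0.75 m from the base axis. Payload 19.5 kg.
Tool frame: the origin (TCP) lies at the very end of the fingers, on their centre line; the grasp point (between the pads) lies 19 mm behind it; z points along the fingers, y is the line along which they close (so a half turn about z gives the same grasp; the last joint's range is limited). The gripper opens to 85 mm and grips with 20 to 120 N. Pads are 22 mm wide; open, the fingers measure 114 mm over their backs; the gripper's body (76 mm by 85 mm) begins 54 mm behind the grasp point. The pads swing forward as they close: fully open they stand 13 mm farther back than shut.
Start: joints at [1.113, 0.707, -0.028, 1.485, 0.022, 0.951, -0.075], TCP at [0.232, -0.526, 0.231] pointing down, gripper open.
Joint ranges: [-2.71, 2.71], [-0.32, 2.16], [-1.57, 1.52], [0, 2.45], [-1.46, 4.6], [0, 2.02], [-2.83, 2.83]. Speed limits (rad/s): [1.89, 1.89, 2.57, 2.57, 3.01, 3.01, 3.01].

INTERFACE

Orientations are given as a rotation vector (axis times angle).
In Python, from workcell import env gives the robot as it stands.
- The arm moves only by the tool servo_tool, never from a script. Its argument "commands" is a list that holds one entry, the list of rows, each a list of 7 numbers: the turn, a rotation vector about the tool's x, y, z each as a share of 90 degrees, from -1 to 1, then the shift along the tool's x, y, z each as a share of 15 cm, from -1 to 1, then the gripper command: -1 is shut, 1 is fully open, values between are in proportion. In form: [[[ax, ay, az, dx, dy, dz, claw], ...]]. A call has exactly 10 rows; each row is the pose to reach, as a shift and turn from the pose commanded when the call began, along the tool's axes at that moment; what a row does not reach only later rows make up. A row lasts 1/12 s, in which the tool goes at most 41.7 mm and 7.16 degrees, less where a joint would pass 70% of its speed; a pose out of reach is approached as far as the arm can. A call with a number of a shift or a turn outside -1 to 1 is refused whole. A call with a gripper value outside its range is refused whole. The fingers move at their own pace and stop on an object; the grip force is fixed at half the most. Time passes only in rows, so rows that repeat a pose let the fingers close, or fill a call up. It gives the time, the measured TCP pose, the force, the opening and the grip force at its end, in the units of the state.
- env.read_state(): the state, without advancing time (a new reading comes with each control period).
- env.capture(name): name is "scene" or "top" or "wrist"; returns the picture (420x560x3 uint8, red, green, blue); there is no depth.
- env.get_calibration(name): a dict with "intrinsics" (3x3 intrinsics, pixels), "distortion" ([k1, k2, p1, p2, k3] as OpenCV has them; the pictures are not rectified), "T" (4x4, takes a point from camera to world coordinates). Camera axes: x right, y up, looking along -z (the intrinsics and any distortion apply to the point x, -y, -z); pixel columns grow to the right and rows downward; lengths in m; the calibration is good to about 2 mm. A picture is of the moment at which its call begins: read the wrist's pose just before it. get_calibration takes no time and is no camera call; for the wrist camera it gives the pose at the moment of the call.
- env.close_job(): hands the job in; it is judged then, once.
The state is a dict: "time": time; "joints": joint angles; "dq": joint speeds; "joint_efforts": joint torques, N m; "tcp_pos": TCP position; "ee_rot": TCP orientation; "force": force on the tool from outside, world axes, zero at the start; "ft_torque": the same for the moment, N m; "grip_width": opening from 0.0 (shut) to 1.0 (fully open); "grip_force": force on a finger pad.
Only numpy, scipy, OpenCV 4.12 (cv2) and the standard library are available. Lean on these libraries where they do the work, as an engineer would, in place of code of your own. Each camera call takes 0.05 s, during which the arm holds its last target. There are 200 camera calls.

TASK

Make up the sampling kit in the three-compartment tray: the screw-capped amber bottle in the middle compartment, the small amber vial and the white hexagonal stopper in the two outer ones, one in each. Make up the balance-check kit in the two-compartment tray: the steel calibration weight in one compartment and the porcelain crucible in the other, whichever way round. Stand everything upright on the tray floor as it stands now, set down and not dropped, and leave the two volumetric flasks and the beaker standing where they are.

Things in the scene. Friction and masses are not known exactly. Their poses are not given: they have to be found in the camera images.
- tray_three: Sampling-kit tray: shallow open white plastic tray, 242 x 112 x 18 mm high, fixed to the bench, with three equal compartments in a row along its own x. Walls, dividers and floor 4 mm thick, so the floor is 4 mm above the bench. Compartments measure 75 mm (x) by 104 mm (y) inside, centred at x = -79, 0 and +79 mm, y = 0. Origin: centre of the underside; x along the length, y across, z up.
- tray_two: Balance-check tray: shallow open white plastic tray, 163 x 112 x 18 mm high, fixed to the bench, with two equal compartments in a row along its own x. Walls, divider and floor 4 mm thick, so the floor is 4 mm above the bench. Compartments measure 75 mm (x) by 104 mm (y) inside, centred at x = -40 and +40 mm, y = 0. Origin: centre of the underside; x along the length, y across, z up.
- bottle: Amber glass reagent bottle with paper label and black screw cap, 86 mm high; straight body 46 mm in diameter up to 56 mm, shoulder to 70 mm, cap 30 mm in diameter. About 150 g. Stands upright. Origin: centre of the underside; z up. Grip it round the body.
- vial: Small amber glass vial with paper label and black cap, 24 mm in diameter, 55 mm high (body straight to 37 mm, cap 21 mm in diameter from 43 mm up). About 30 g. Stands upright. Origin: centre of the underside; z up. 
- stopper: White plastic hexagonal stopper standing on its flange: flange 8 mm thick, 30 mm across flats (35 mm over corners), with a pale round stem 16 mm in diameter rising from it to 38 mm. About 30 g. Origin: centre of the underside; z up. Grip it by the stem, above the flange.
- weight: Bare steel calibration weight: cylinder 38 mm in diameter and 44 mm high with a narrow neck and a knob 24 mm in diameter on top, 63 mm high in all. About 500 g. Stands upright. Origin: centre of the underside; z up. Grip it round the cylinder.
- crucible: White porcelain crucible, an open cup 42 mm high, 44 mm in diameter at the rim, 42 mm at 12 mm height, tapering below to a 30 mm foot; wall 3 mm. About 50 g. Stands upright. Origin: centre of the underside; z up. Grip it from outside near the rim.
- flask_clear: Bystander: clear glass volumetric flask with white stopper, bulb 60 mm in diameter, thin neck (13 to 18 mm), 155 mm high. Origin: centre of the underside; z up. Leave it standing where it is.
- flask_amber: Bystander: amber glass volumetric flask with white stopper, bulb 50 mm in diameter, thin neck (13 to 18 mm), 135 mm high. Origin: centre of the underside; z up. Leave it standing where it is.
- beaker: Bystander: clear glass beaker, 60 mm in diameter, 65 mm high, open, empty. Origin: centre of the underside; z up. Leave it standing where it is.
Not all that is in view belongs to the job. What is shaped like the weight but blue, green or turquoise is not meant.

How it is judged:
At the end, for the whole second after the job is handed in: Each thing on the floor (within 5 mm) of its right compartment, centre within 33 mm along and 48 mm across it, upright to 0.15 rad, released, at rest: bottle middle, vial and stopper outer; weight and crucible one each. Flasks and beaker upright (0.2 rad), within 30 mm of their starts (x of bottle in the frame of tray_three between -0.033 and 0.033 m and ((x of vial in the frame of tray_three between 0.0463 and 0.1123 m and x of stopper in the frame of tray_three between -0.1123 and -0.0463 m) or (x of vial in the frame of tray_three between -0.1123 and -0.0463 m and x of stopper in the frame of tray_three between 0.0463 and 0.1123 m)) and ((x of weight in the frame of tray_two between 0.00675 and 0.07275 m and x of crucible in the frame of tray_two between -0.07275 and -0.00675 m) or (x of weight in the frame of tray_two between -0.07275 and -0.00675 m and x of crucible in the frame of tray_two between 0.00675 and 0.07275 m)) and y of bottle in the frame of tray_three between -0.048 and 0.048 m and z of bottle in the frame of tray_three between 0 and 0.009 m and angle between each of bottle, vial, stopper, weight, crucible's own z axis and vertical below 0.15 rad and linear speed of each of bottle, vial, stopper, weight, crucible below 0.02 m/s and contact force between the fingers and bottle below 0.05 N and y of vial in the frame of tray_three between -0.048 and 0.048 m and z of vial in the frame of tray_three between 0 and 0.009 m and contact force between the fingers and vial below 0.05 N and y of stopper in the frame of tray_three between -0.048 and 0.048 m and z of stopper in the frame of tray_three between 0 and 0.009 m and contact force between the fingers and stopper below 0.05 N and y of weight in the frame of tray_two between -0.048 and 0.048 m and z of weight in the frame of tray_two between 0 and 0.009 m and contact force between the fingers and weight below 0.05 N and y of crucible in the frame of tray_two between -0.048 and 0.048 m and z of crucible in the frame of tray_two between 0 and 0.009 m and contact force between the fingers and crucible below 0.05 N and distance of each of flask_clear, flask_amber, beaker from where it was at the start of the episode below 0.03 m and angle between each of flask_clear, flask_amber, beaker's own z axis and vertical below 0.2 rad); the robot touches nothing.
It fails at once if a flask or the beaker is knocked over or moved more than 30 mm ((distance of flask_clear from where it was at the start of the episode above 0.03 m or angle between flask_clear's own z axis and vertical above 0.5 rad) or (distance of flask_amber from where it was at the start of the episode above 0.03 m or angle between flask_amber's own z axis and vertical above 0.5 rad) or (distance of beaker from where it was at the start of the episode above 0.03 m or angle between beaker's own z axis and vertical above 0.5 rad)).
It fails at once if a thing is dropped (goes faster than 0.7 m/s out of the fingers, a fall of about 25 mm) ((linear speed of bottle above 0.7 m/s and contact force between the fingers and bottle below 0.01 N) or (linear speed of vial above 0.7 m/s and contact force between the fingers and vial below 0.01 N) or (linear speed of stopper above 0.7 m/s and contact force between the fingers and stopper below 0.01 N) or (linear speed of weight above 0.7 m/s and contact force between the fingers and weight below 0.01 N) or (linear speed of crucible above 0.7 m/s and contact force between the fingers and crucible below 0.01 N)).
It also fails if it takes over 128 s, if anything falls off the work surface, if the arm or the gripper's body presses on something with over 40 N, if the wrist force passes 120 N, or if a joint passes its speed limit or range.

## Working session

There is one attempt and no reset: what is moved stays moved. The work goes in short steps, Python scripts to look and compute and a tool call to move; the robot and the scene stay as the last step left them, time stands still between calls to the robot, and variables do not carry over. Pictures are saved under pics/ and viewed, at most 14 in all, crops included, and the job is handed in when it is done.

Besides the shell and the picture viewer there is one more tool, called after "Request:" as name([rows], argument=value, ...), one row to a line, values as JSON. servo_tool: Moves the arm, as the interface text tells. Shift numbers are shares of 15 cm and turn numbers shares of 90 degrees, none past 1 either way. Its arguments: {"type":"object","properties":{"commands":{"type":"array","items":{"type":"array","items":{"type":"array","items":{"type":"number"}}}}},"required":["commands"]}

```bash
ls; mkdir -p pics; python3 - <<'E'
from workcell import env
import cv2,numpy as np
s=env.read_state();print({k:np.round(v,3).tolist() for k,v in s.items()})
for n in("top","scene"):
    cv2.imwrite(f"pics/{n}0.png",env.capture(n)[...,::-1])
    c=env.get_calibration(n);print(n,np.round(c["intrinsics"],1).tolist(),c["distortion"],np.round(c["T"],3).tolist())
E
```

```text
pics
{'time': 0.0, 'joints': [1.113, 0.707, -0.028, 1.485, 0.022, 0.951, -0.075], 'dq': [-0.0, -0.002, -0.0, 0.001, 0.0, 0.0, -0.001], 'joint_efforts': [0.0, -88.322, 1.235, -23.617, 0.017, 0.006, 0.0], 'tcp_pos': [0.232, -0.526, 0.231], 'ee_rot': [-3.073, -0.648, 0.0], 'force': [-0.491, -0.605, 0.001], 'ft_torque': [-0.009, 0.032, -0.003], 'grip_force': 0.0, 'grip_width': 0.999}
top [[512.6, 0.0, 279.0], [0.0, 512.6, 204.5], [0.0, 0.0, 1.0]] [0.00376108 0.         0.         0.         0.        ] [[0.009, 0.997, -0.072, 0.401], [-1.0, 0.01, 0.012, 0.02], [0.012, 0.072, 0.997, 1.178], [0.0, 0.0, 0.0, 1.0]]
scene [[416.3, 0.0, 278.3], [0.0, 416.3, 207.8], [0.0, 0.0, 1.0]] [-0.05774962  0.          0.          0.          0.        ] [[0.499, -0.591, 0.634, 0.973], [0.867, 0.35, -0.355, -0.283], [-0.012, 0.726, 0.687, 0.576], [0.0, 0.0, 0.0, 1.0]]
```

View pics/top0.png

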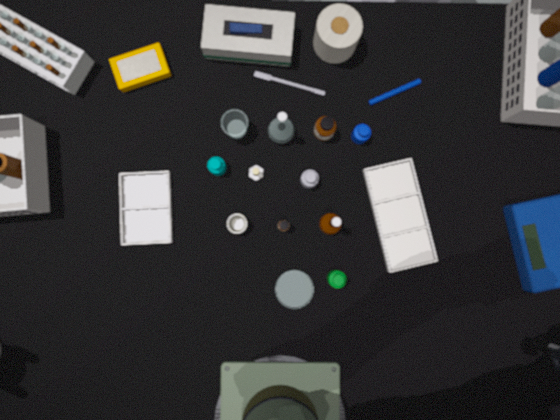

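View pics/scene0.png

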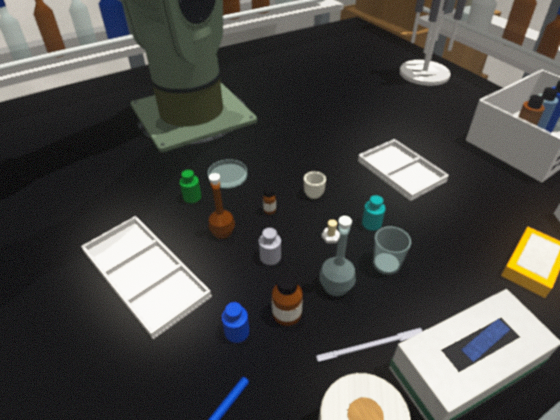

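The pictures show the following candidates (top-view pixels):
- **Weight:** silver (310,178). The lookalikes are blue (362,133), green (337,279) and turquoise (216,166), so silver is the choice.
- **Bottle:** (325,127), with a black cap and label. The amber flask at (331,223) has a white stopper, so it isn't the bottle.
- **Vial:** (283,226).
- **Stopper:** (256,172). The flask stoppers at (282,117) and (336,222) could be mistaken for it.
- **Crucible:** (237,224). The beaker (235,123) and the dish (294,289) could be mistaken for it.
- **Trays:** three-compartment at (400,215), two-compartment at (146,208).

```bash
cat > h.py <<'E'
from workcell import env
import cv2,numpy as np
from scipy.spatial.transform import Rotation as R
def ray(c,px):
    K,d,T=np.array(c["intrinsics"]),np.array(c["distortion"]),np.array(c["T"])
    u=cv2.undistortPoints(np.array(px,float).reshape(-1,1,2),K,d).reshape(-1,2)
    v=np.c_[u[:,0],-u[:,1],-np.ones(len(u))]@T[:3,:3].T
    return T[:3,3],v
def plane(c,px,z):
    o,v=ray(c,px); return o+v*((z-o[2])/v[:,2])[:,None]
def project(c,P):
    K,d,T=np.array(c["intrinsics"]),np.array(c["distortion"]),np.array(c["T"])
    q=(np.atleast_2d(P)-T[:3,3])@T[:3,:3]; q=q*[1,-1,-1]
    return cv2.projectPoints(q.reshape(-1,1,3),np.zeros(3),np.zeros(3),K,d)[0].reshape(-1,2)
def blob(m,seed,r):
    w=np.zeros_like(m);cv2.circle(w,seed,r,255,-1);m=m&w
    n,l,s,c=cv2.connectedComponentsWithStats(m)
    i=1+np.argmax(s[1:,4]);return (l==i).astype(np.uint8)*255,c[i],s[i]
E
python3 - <<'E'
from h import *
im=cv2.imread("pics/top0.png");c=env.get_calibration("top")
mx=im.max(2);m=(mx>45).astype(np.uint8)*255
for n,s,r,z in[("bottle",(325,127),17,.04),("vial",(283,226),12,.03),("stopper",(256,172),14,.015),("weight",(310,178),15,.03),("crucible",(237,224),16,.042),
  ("fl_clear",(281,130),17,.03),("fl_amber",(331,223),15,.03),("beaker",(235,123),20,.04),("blue",(362,133),15,.04),("teal",(216,166),15,.04),("green",(337,279),14,.04)]:
    b,ce,st=blob(m,s,r);p=cv2.findContours(b,0,2)[0][0];(x,y),rad=cv2.minEnclosingCircle(p)
    print(n,st[:4],np.round([x,y,rad],1),np.round(plane(c,[(x,y)],z)[0],3),"diam mm",round(2*rad*2.25))
for n,s,r in[("three",(400,215),70),("two",(146,208),52)]:
    b,ce,st=blob((mx>100).astype(np.uint8)*255,s,r);rc=cv2.minAreaRect(np.vstack(cv2.findContours(b,0,2)[0]))
    P=plane(c,cv2.boxPoints(rc),.018)
    e=P[[1,2]]-P[[0,1]];L=e[np.argmax(np.linalg.norm(e,axis=1))]
    print(n,np.round(P.mean(0),4),np.round(np.linalg.norm(e,axis=1),3),"ang",np.degrees(np.arctan2(L[1],L[0])))
cv2.imwrite("pics/crop.png",cv2.resize(im[90:310,190:390],None,fx=2.7,fy=2.7,interpolation=2))
E
```

```text
bottle [313 115  24  26] [324.4 128.   13.3] [ 0.657 -0.094  0.04 ] diam mm 60
vial [276 219  14  13] [282.9 225.4   6.9] [ 0.437 -0.003  0.03 ] diam mm 31
stopper [247 164  18  18] [255.5 172.    9.4] [0.559 0.061 0.015] diam mm 42
weight [299 168  21  21] [309.3 178.4  10.6] [ 0.543 -0.061  0.03 ] diam mm 48
crucible [225 212  24  23] [236.3 223.1  11.7] [0.441 0.101 0.042] diam mm 53
fl_clear [266 113  29  31] [280.3 128.1  15.2] [0.658 0.005 0.03 ] diam mm 68
fl_amber [318 212  25  23] [330.  223.   12.4] [ 0.443 -0.108  0.03 ] diam mm 56
beaker [219 108  31  32] [233.7 123.3  16. ] [0.665 0.11  0.04 ] diam mm 72
blue [350 122  22  23] [360.1 133.1  12. ] [ 0.646 -0.174  0.04 ] diam mm 54
teal [206 155  21  22] [215.8 165.2  10.9] [0.57  0.149 0.04 ] diam mm 49
green [326 269  21  21] [336.1 278.9  10.6] [ 0.32  -0.121  0.04 ] diam mm 48
three [ 0.4654 -0.2688  0.018 ] [0.12  0.247] ang -166.67656359520078
two [0.4753 0.3103 0.018 ] [0.119 0.168] ang -176.63840480796176
```

View pics/crop.png

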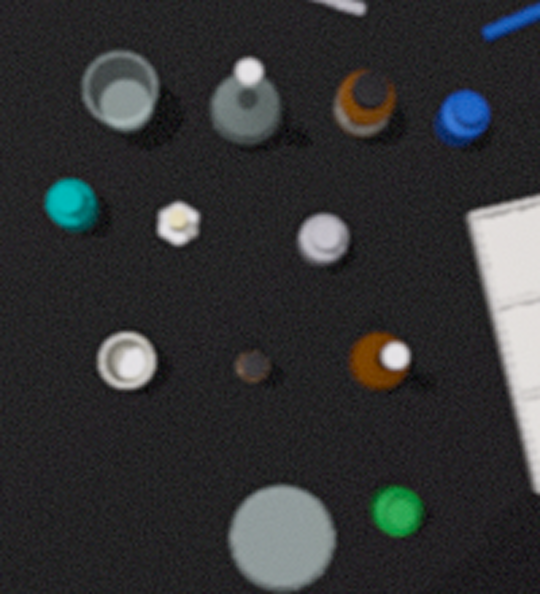

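The crop confirms the choices, and the measured sizes fit with about 2 px of edge bleed. The plan is to square the tool with the world (tool x = +x, tool y = −y) and go to an overview above the middle for a wrist-camera check.

Request:
servo_tool([
  [[0,0,0.06,0.08,-0.18,0,0.5],[0,0,0.12,0.16,-0.36,0,0.5],[0,0,0.18,0.24,-0.54,0,0.5],[0,0,0.24,0.32,-0.72,0,0.5],[0,0,0.2646,0.404,-0.915,0,0.5],[0,0,0.2646,0.404,-0.915,0,0.5],[0,0,0.2646,0.404,-0.915,0,0.5],[0,0,0.2646,0.404,-0.915,0,0.5],[0,0,0.2646,0.404,-0.915,0,0.5],[0,0,0.2646,0.404,-0.915,0,0.5]],
])

```text
time: 0.93
tcp_pos: [0.2321, -0.3766, 0.2311]
ee_rot: [-3.142, 0.001, 0.0]
force: [-0.8, 0.6, -0.2]
grip_width: 0.754
grip_force: 0.0
```

Request:
servo_tool([
  [[0,0,0,0.1,-0.12,0,0.5],[0,0,0,0.2,-0.24,0,0.5],[0,0,0,0.3,-0.36,0,0.5],[0,0,0,0.4,-0.48,0,0.5],[0,0,0,0.5,-0.6,0,0.5],[0,0,0,0.6,-0.72,0,0.5],[0,0,0,0.7,-0.84,0,0.5],[0,0,0,0.8,-0.92,0,0.5],[0,0,0,0.9,-1,0,0.5],[0,0,0,0.9,-1,0,0.5]],
])

```text
time: 1.77
tcp_pos: [0.3697, -0.2241, 0.231]
ee_rot: [-3.141, -0.006, -0.001]
force: [-0.1, -0.9, -0.3]
grip_width: 0.751
grip_force: 0.0
```

Request:
servo_tool([
  [[0,0,0,0.1,-0.12,-0.05,0.5],[0,0,0,0.2,-0.24,-0.1,0.5],[0,0,0,0.3,-0.36,-0.15,0.5],[0,0,0,0.4,-0.48,-0.2,0.5],[0,0,0,0.5,-0.6,-0.25,0.5],[0,0,0,0.6,-0.72,-0.3,0.5],[0,0,0,0.7,-0.84,-0.33,0.5],[0,0,0,0.8,-0.92,-0.33,0.5],[0,0,0,0.9,-1,-0.33,0.5],[0,0,0,0.9,-1,-0.33,0.5]],
])

```text
time: 2.6
tcp_pos: [0.5042, -0.0741, 0.2802]
ee_rot: [-3.141, -0.005, -0.0]
force: [0.4, 0.2, 0.0]
grip_width: 0.751
grip_force: 0.0
```

```bash
python3 - <<'E'
from h import *
s=env.read_state();print({k:np.round(s[k],3).tolist() for k in("time","joints","tcp_pos","ee_rot","grip_width")})
c=env.get_calibration("wrist");print(np.round(c["T"],3).tolist(),np.round(c["intrinsics"],0).tolist())
cv2.imwrite("pics/w1.png",env.capture("wrist")[...,::-1])
E
```

```text
{'time': 2.6, 'joints': [-0.028, 0.558, 0.198, 1.642, -0.129, 0.954, -1.353], 'tcp_pos': [0.504, -0.074, 0.28], 'ee_rot': [-3.141, -0.005, -0.0], 'grip_width': 0.751}
[[0.003, 0.945, 0.326, 0.587], [-1.0, 0.003, -0.0, -0.075], [-0.001, -0.326, 0.945, 0.423], [0.0, 0.0, 0.0, 1.0]] [[367.0, 0.0, 281.0], [0.0, 367.0, 216.0], [0.0, 0.0, 1.0]]
```

View pics/w1.png

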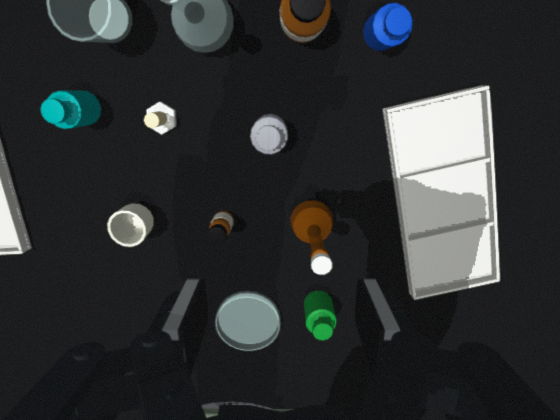

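The wrist view shows the silver weight at (268,135), stopper at (160,118), crucible at (130,225), vial at (221,224), bottle at (306,15), and the three-compartment tray with corners near (385,110), (488,87), (499,282) and (414,298). I'll cross-check these against the top view.

```bash
python3 - <<'E'
from h import *
c=env.get_calibration("wrist");ct=env.get_calibration("top")
for n,p,z in[("weight",(269,134),.035),("cruc rim",(130,224),.042),("stop flange",(163,118),.008),("stem top",(153,118),.038),("vial cap",(219,231),.055),("bottle cap",(308,4),.086)]:
    print(n,np.round(plane(c,[p],z)[0],3))
for n,p,z in[("cruc",(237,223.3),.042),("stem",(256.,170.5),.038),("vialcap",(283.8,225.3),.055),("botcap",(327.5,122.8),.086),("knob",(311,177),.063)]:
    print("top",n,np.round(plane(ct,[p],z)[0],3))
P=plane(c,[(385,110),(488,87),(499,282),(414,298)],.018);print(np.round(P,3).tolist(),P.mean(0),np.linalg.norm(np.diff(P,axis=0),axis=1))
E
```

```text
weight [ 0.542 -0.064  0.035]
cruc rim [0.444 0.093 0.042]
stop flange [0.557 0.054 0.008]
stem top [0.559 0.055 0.038]
vial cap [ 0.441 -0.01   0.055]
bottle cap [ 0.654 -0.098  0.086]
top cruc [0.44  0.099 0.042]
top stem [0.559 0.059 0.038]
top vialcap [ 0.436 -0.004  0.055]
top botcap [ 0.658 -0.096  0.086]
top knob [ 0.543 -0.063  0.063]
[[0.566, -0.188, 0.018], [0.592, -0.297, 0.018], [0.357, -0.355, 0.018], [0.335, -0.247, 0.018]] [ 0.46228402 -0.27194908  0.018     ] [0.11226626 0.24196468 0.11021469]
```

Request:
servo_tool([
  [[0,0,0,0.06,-0.02,0,0.5],[0,0,0,0.12,-0.04,0.1,0.5],[0,0,0,0.18,-0.06,0.2,0.5],[0,0,0,0.253,-0.073,0.3,0.5],[0,0,0,0.253,-0.073,0.4,0.5],[0,0,0,0.253,-0.073,0.5,0.5],[0,0,0,0.253,-0.073,0.6,0.5],[0,0,0,0.253,-0.073,0.7,0.5],[0,0,0,0.253,-0.073,0.8,0.5],[0,0,0,0.253,-0.073,0.8,0.5]],
])

```text
time: 3.48
tcp_pos: [0.5387, -0.0661, 0.1586]
ee_rot: [3.142, -0.002, -0.006]
force: [0.3, -0.9, -0.8]
grip_width: 0.751
grip_force: 0.0
```

```bash
python3 - <<'E'
from h import *
c=env.get_calibration("wrist");print(env.read_state()["tcp_pos"])
im=env.capture("wrist")[...,::-1].copy()
for z in(0.044,):
  for P in project(c,[(.542,-.063,z)]): cv2.circle(im,tuple(int(v) for v in P),3,(0,0,255),-1)
cv2.imwrite("pics/w2.png",im)
E
```

```text
[ 0.53868873 -0.06608214  0.15862054]
```

View pics/w2.png

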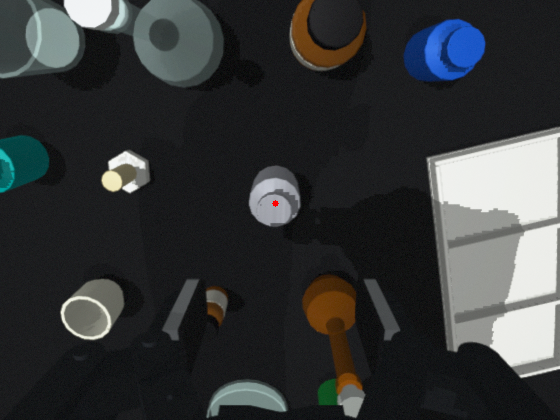

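The weight sits between the fingers at (275,200) with nothing in the way of the descent. Now descend, grip and lift.

Request:
servo_tool([
  [[0,0,0,0.02,-0.01,0.12,0.5],[0,0,0,0.02,-0.01,0.24,0.5],[0,0,0,0.02,-0.01,0.36,0.5],[0,0,0,0.02,-0.01,0.48,0.5],[0,0,0,0.02,-0.01,0.6,0.5],[0,0,0,0.02,-0.01,0.72,0.5],[0,0,0,0.02,-0.01,0.84,0.5],[0,0,0,0.02,-0.01,0.94,0.5],[0,0,0,0.02,-0.01,0.98,0.5],[0,0,0,0.02,-0.01,0.98,0.5]],
])

```text
time: 4.37
tcp_pos: [0.543, -0.0639, 0.0136]
ee_rot: [-3.142, 0.0, 0.001]
force: [-0.5, 0.6, 0.2]
grip_width: 0.749
grip_force: 0.0
```

Request:
servo_tool([
  [[0,0,0,0,0,0,-1],[0,0,0,0,0,0,-1],[0,0,0,0,0,0,-1],[0,0,0,0,0,0,-1],[0,0,0,0,0,0,-1],[0,0,0,0,0,0,-1],[0,0,0,0,0,0,-1],[0,0,0,0,0,0,-1],[0,0,0,0,0,0,-1],[0,0,0,0,0,0,-1]],
])

```text
time: 5.2
tcp_pos: [0.5437, -0.0634, 0.0152]
ee_rot: [-3.142, -0.0, -0.003]
force: [-2.3, 1.4, 11.0]
grip_width: 0.422
grip_force: 59.3
```

Request:
servo_tool([
  [[0,0,0,0,0,-0.05,-1],[0,0,0,0,0,-0.15,-1],[0,0,0,0,0,-0.28,-1],[0,0,0,0,0,-0.41,-1],[0,0,0,0,0,-0.54,-1],[0,0,0,0,0,-0.67,-1],[0,0,0,0,0,-0.8,-1],[0,0,0,0,0,-0.92,-1],[0,0,0,0,0,-1,-1],[0,0,0,0,0,-1,-1]],
])

```text
time: 6.03
tcp_pos: [0.5438, -0.0636, 0.1666]
ee_rot: [3.141, 0.0, 0.006]
force: [0.9, -0.4, -4.7]
grip_width: 0.425
grip_force: 61.5
```

Request:
servo_tool([
  [[0,0,0,-0.02,-0.07,0,-1],[0,0,0,-0.04,-0.18,0,-1],[0,0,0,-0.06,-0.3,0,-1],[0,0,0,-0.08,-0.42,0,-1],[0,0,0,-0.1,-0.54,0,-1],[0,0,0,-0.1,-0.66,0,-1],[0,0,0,-0.1,-0.78,0,-1],[0,0,0,-0.1,-0.88,0,-1],[0,0,0,-0.1,-0.95,0,-1],[0,0,0,-0.1,-1,0,-1]],
])

```text
time: 6.87
tcp_pos: [0.5276, 0.0879, 0.1633]
ee_rot: [-3.141, -0.002, 0.002]
force: [0.4, 0.8, -5.5]
grip_width: 0.425
grip_force: 61.4
```

Request:
servo_tool([
  [[0,0,0,-0.02,-0.07,0,-1],[0,0,0,-0.04,-0.18,0,-1],[0,0,0,-0.06,-0.3,0,-1],[0,0,0,-0.08,-0.42,0,-1],[0,0,0,-0.093,-0.54,0,-1],[0,0,0,-0.093,-0.66,0,-1],[0,0,0,-0.093,-0.78,0,-1],[0,0,0,-0.093,-0.88,0,-1],[0,0,0,-0.093,-0.95,0,-1],[0,0,0,-0.093,-1,0,-1]],
])

```text
time: 7.7
tcp_pos: [0.5138, 0.2375, 0.1636]
ee_rot: [3.142, 0.001, -0.001]
force: [-0.3, 1.0, -5.3]
grip_width: 0.425
grip_force: 61.4
```

Request:
servo_tool([
  [[0,0,0,0,-0.06,0,-1],[0,0,0,0,-0.13,0,-1],[0,0,0,0,-0.21,0,-1],[0,0,0,0,-0.29,0,-1],[0,0,0,0,-0.37,0,-1],[0,0,0,0,-0.43,0,-1],[0,0,0,0,-0.47,0,-1],[0,0,0,0,-0.493,0,-1],[0,0,0,0,-0.493,0,-1],[0,0,0,0,-0.493,0,-1]],
])

```text
time: 8.53
tcp_pos: [0.5142, 0.3101, 0.1638]
ee_rot: [3.141, -0.0, -0.0]
force: [0.6, -0.2, -5.2]
grip_width: 0.42
grip_force: 61.4
```

```bash
python3 - <<'E'
from h import *
c=env.get_calibration("wrist");s=env.read_state();print(s["tcp_pos"],s["joints"])
im=env.capture("wrist")[...,::-1].copy()
cv2.imwrite("pics/w3.png",im)
E
```

```text
[0.51422533 0.3100744  0.16381507] [-0.72283326  0.84489774  0.26785869  1.47684851 -0.26492114  0.85575171
 -1.93756785]
```

View pics/w3.png

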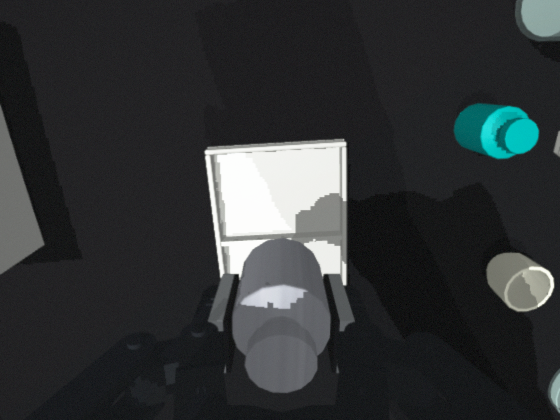

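The weight is held upright, and the two-compartment tray's far corners are at (210,151) and (345,142), its divider at (221,239)–(343,235). I'll locate the far compartment from these.

```bash
python3 - <<'E'
from h import *
c=env.get_calibration("wrist")
P=plane(c,[(210,151),(345,142),(343,235),(221,239)],.018);print(np.round(P,4).tolist(),P.mean(0))
E
```

```text
[[0.5518, 0.3649, 0.018], [0.5588, 0.2588, 0.018], [0.4803, 0.2561, 0.018], [0.4767, 0.3601, 0.018]] [0.51688102 0.30997467 0.018     ]
```

Request:
servo_tool([
  [[0,0,0,0.01,0,0.12,-1],[0,0,0,0.01,0,0.26,-1],[0,0,0,0.01,0,0.4,-1],[0,0,0,0.01,0,0.54,-1],[0,0,0,0.01,0,0.68,-1],[0,0,0,0.01,0,0.8,-1],[0,0,0,0.01,0,0.88,-1],[0,0,0,0.01,0,0.93,-1],[0,0,0,0.01,0,0.96,-1],[0,0,0,0.01,0,0.97,-1]],
])

```text
time: 9.42
tcp_pos: [0.5158, 0.3102, 0.0192]
ee_rot: [-3.141, 0.0, -0.0]
force: [-9.7, -5.8, 26.6]
grip_width: 0.428
grip_force: 64.8
```

Request:
servo_tool([
  [[0,0,0,0,0,0,-1],[0,0,0,0,0,0.005,-1],[0,0,0,0,0,0.005,-0.2],[0,0,0,0,0,0.005,0],[0,0,0,0,0,0.005,0.2],[0,0,0,0,0,0.005,0.4],[0,0,0,0,0,0.005,0.5],[0,0,0,0,0,0.005,0.5],[0,0,0,0,0,0.005,0.5],[0,0,0,0,0,0.005,0.5]],
])

```text
time: 10.25
tcp_pos: [0.5157, 0.3105, 0.0176]
ee_rot: [-3.141, -0.0, -0.0]
force: [-0.2, -0.0, 0.1]
grip_width: 0.749
grip_force: 0.0
```

Request:
servo_tool([
  [[0,0,0,0,0,-0.1,0.5],[0,0,0,0,0,-0.25,0.5],[0,0,0,0,0,-0.42,0.5],[0,0,0,0,0,-0.6,0.5],[0,0,0,0,0,-0.75,0.5],[0,0,0,-0.05,0.1,-0.75,0.5],[0,0,0,-0.1,0.2,-0.75,0.5],[0,0,0,-0.15,0.3,-0.75,0.5],[0,0,0,-0.2,0.4,-0.75,0.5],[0,0,0,-0.24,0.5,-0.75,0.5]],
])

```text
time: 11.08
tcp_pos: [0.4791, 0.2348, 0.1302]
ee_rot: [-3.141, -0.001, 0.0]
force: [0.1, 1.0, 0.7]
grip_width: 0.752
grip_force: 0.0
```

Request:
servo_tool([
  [[0,0,0,-0.03,0.12,0,0.5],[0,0,0,-0.06,0.24,0,0.5],[0,0,0,-0.09,0.36,0,0.5],[0,0,0,-0.13,0.48,0,0.5],[0,0,0,-0.17,0.6,0,0.5],[0,0,0,-0.21,0.72,0,0.5],[0,0,0,-0.25,0.82,0,0.5],[0,0,0,-0.25,0.92,0,0.5],[0,0,0,-0.25,0.92,0,0.5],[0,0,0,-0.25,0.92,0,0.5]],
])

```text
time: 11.92
tcp_pos: [0.4424, 0.0971, 0.1302]
ee_rot: [-3.141, 0.002, -0.0]
force: [0.7, 0.5, -0.0]
grip_width: 0.752
grip_force: 0.0
```

```bash
python3 - <<'E'
from h import *
c=env.get_calibration("wrist");s=env.read_state();print(s["tcp_pos"])
im=env.capture("wrist")[...,::-1].copy()
p=project(c,[(.442,.097,.042),(.437,-.006,.055),(.475,.309,.0)]);print(p)
cv2.circle(im,tuple(int(v) for v in p[0]),3,(0,0,255),-1)
cv2.circle(im,tuple(int(v) for v in p[1]),3,(0,0,255),-1)
cv2.imwrite("pics/w4.png",im)
E
```

```text
[0.44237771 0.09710463 0.13019609]
[[279.78896392 220.99532954]
 [438.59313099 234.88773647]
 [  6.91073489 162.65704473]]
```

View pics/w4.png

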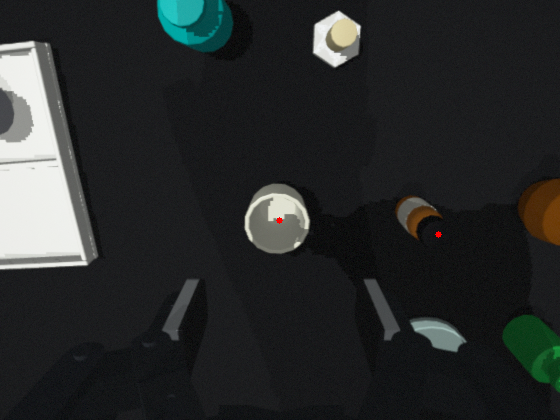

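The crucible's rim centre is at (277,224), within 2 mm of the estimate, and the way down is clear.

Request:
servo_tool([
  [[0,0,0,0,-0.01,0.1,0.5],[0,0,0,0,-0.01,0.2,0.5],[0,0,0,0,-0.01,0.3,0.5],[0,0,0,0,-0.01,0.4,0.5],[0,0,0,0,-0.01,0.5,0.5],[0,0,0,0,-0.01,0.6,0.5],[0,0,0,0,-0.01,0.7,0.5],[0,0,0,0,-0.01,0.76,0.5],[0,0,0,0,-0.01,0.787,0.5],[0,0,0,0,-0.01,0.787,0.5]],
])

```text
time: 12.8
tcp_pos: [0.442, 0.0993, 0.0115]
ee_rot: [3.142, 0.001, -0.001]
force: [-0.5, 0.8, -0.0]
grip_width: 0.75
grip_force: 0.0
```

Request:
servo_tool([
  [[0,0,0,0,0,0,-1],[0,0,0,0,0,0,-1],[0,0,0,0,0,0,-1],[0,0,0,0,0,0,-1],[0,0,0,0,0,0,-1],[0,0,0,0,0,0,-1],[0,0,0,0,0,0,-1],[0,0,0,0,0,0,-1],[0,0,0,0,0,0,-1],[0,0,0,0,0,0,-1]],
])

```text
time: 13.63
tcp_pos: [0.4425, 0.0994, 0.0129]
ee_rot: [-3.141, -0.001, -0.002]
force: [-0.3, 1.9, 6.9]
grip_width: 0.492
grip_force: 59.6
```

Request:
servo_tool([
  [[0,0,0,0,0,-0.05,-1],[0,0,0,0,0,-0.15,-1],[0,0,0,0,0,-0.28,-1],[0,0,0,0,0,-0.41,-1],[0,0,0,0,0,-0.54,-1],[0,0,0,0,0,-0.64,-1],[0,0,0,0,0,-0.7,-1],[0,0,0,0,0,-0.75,-1],[0,0,0,0,-0.05,-0.75,-1],[0,0,0,0,-0.12,-0.75,-1]],
])

```text
time: 14.47
tcp_pos: [0.4423, 0.1172, 0.1248]
ee_rot: [-3.141, 0.002, -0.001]
force: [-0.1, -0.2, 0.1]
grip_width: 0.488
grip_force: 60.7
```

Request:
servo_tool([
  [[0,0,0,0,-0.1,0,-1],[0,0,0,0,-0.2,0,-1],[0,0,0,0,-0.31,0,-1],[0,0,0,0,-0.42,0,-1],[0,0,0,0,-0.53,0,-1],[0,0,0,0,-0.64,0,-1],[0,0,0,-0.01,-0.75,0,-1],[0,0,0,-0.02,-0.85,0,-1],[0,0,0,-0.03,-0.95,0,-1],[0,0,0,-0.03,-1,0,-1]],
])

```text
time: 15.3
tcp_pos: [0.4364, 0.2697, 0.1237]
ee_rot: [-3.141, -0.004, 0.002]
force: [0.3, 0.6, -0.7]
grip_width: 0.493
grip_force: 60.7
```

Request:
servo_tool([
  [[0,0,0,0,-0.08,0,-1],[0,0,0,0,-0.16,0,-1],[0,0,0,0,-0.22,0,-1],[0,0,0,0,-0.253,0,-1],[0,0,0,0,-0.253,0.07,-1],[0,0,0,0,-0.253,0.17,-1],[0,0,0,0,-0.253,0.27,-1],[0,0,0,0,-0.253,0.37,-1],[0,0,0,0,-0.253,0.44,-1],[0,0,0,0,-0.253,0.5,-1]],
])

```text
time: 16.13
tcp_pos: [0.4377, 0.3047, 0.0487]
ee_rot: [3.141, -0.0, -0.001]
force: [0.2, 0.2, -0.2]
grip_width: 0.493
grip_force: 60.8
```

Request:
servo_tool([
  [[0,0,0,0,0,0.06,-1],[0,0,0,0,0,0.11,-1],[0,0,0,0,0,0.15,-1],[0,0,0,0,0,0.18,-1],[0,0,0,0,0,0.2,-1],[0,0,0,0,0,0.21,-1],[0,0,0,0,0,0.22,-1],[0,0,0,0,0,0.223,-1],[0,0,0,0,0,0.223,-1],[0,0,0,0,0,0.223,-1]],
])

```text
time: 16.97
tcp_pos: [0.4379, 0.3051, 0.0169]
ee_rot: [-3.141, -0.0, -0.001]
force: [-2.4, -1.3, 13.4]
grip_width: 0.494
grip_force: 61.8
```

Request:
servo_tool([
  [[0,0,0,0,0,0,-1],[0,0,0,0,0,0.005,-1],[0,0,0,0,0,0.005,-0.02],[0,0,0,0,0,0.005,0.1],[0,0,0,0,0,0.005,0.2],[0,0,0,0,0,0.005,0.4],[0,0,0,0,0,0.005,0.5],[0,0,0,0,0,0.005,0.5],[0,0,0,0,0,0.005,0.5],[0,0,0,0,0,0.005,0.5]],
])

```text
time: 17.8
tcp_pos: [0.4376, 0.3049, 0.0153]
ee_rot: [-3.142, -0.0, 0.0]
force: [-1.0, 0.4, 0.2]
grip_width: 0.751
grip_force: 0.0
```

Request:
servo_tool([
  [[0,0,0,0,0,-0.1,0.5],[0,0,0,0,0,-0.25,0.5],[0,0,0,0,0,-0.42,0.5],[0,0,0,0,0,-0.6,0.5],[0,0,0,0,0,-0.75,0.5],[0,0,0,0.04,0.12,-0.75,0.5],[0,0,0,0.09,0.24,-0.75,0.5],[0,0,0,0.15,0.37,-0.75,0.5],[0,0,0,0.2,0.5,-0.75,0.4],[0,0,0,0.25,0.653,-0.75,0.2]],
])

```text
time: 18.63
tcp_pos: [0.4754, 0.2066, 0.1278]
ee_rot: [-3.141, -0.001, -0.0]
force: [-0.6, -0.4, -0.2]
grip_width: 0.602
grip_force: 0.0
```

Request:
servo_tool([
  [[0,0,0,0.06,0.12,0,0.2],[0,0,0,0.12,0.24,0,0.2],[0,0,0,0.18,0.36,0,0.2],[0,0,0,0.24,0.48,0,0.2],[0,0,0,0.31,0.6,0,0.2],[0,0,0,0.39,0.72,0,0.2],[0,0,0,0.47,0.84,0,0.2],[0,0,0,0.553,0.94,0,0.2],[0,0,0,0.553,1,0,0.2],[0,0,0,0.553,1,0,0.2]],
])

```text
time: 19.47
tcp_pos: [0.5581, 0.0549, 0.1277]
ee_rot: [3.141, -0.004, -0.0]
force: [-0.6, -0.5, -0.6]
grip_width: 0.599
grip_force: 0.0
```

```bash
python3 - <<'E'
from h import *
c=env.get_calibration("wrist");s=env.read_state();print(s["tcp_pos"])
im=env.capture("wrist")[...,::-1].copy()
p=project(c,[(.558,.057,.038),(.558,.057,.008)]);print(p)
for q in p: cv2.circle(im,tuple(int(v) for v in q),2,(0,0,255),-1)
cv2.imwrite("pics/w5.png",im)
E
```

```text
[0.55810717 0.05488428 0.1276838 ]
[[276.30930892 219.80203986]
 [276.74992832 206.34037544]]
```

View pics/w5.png

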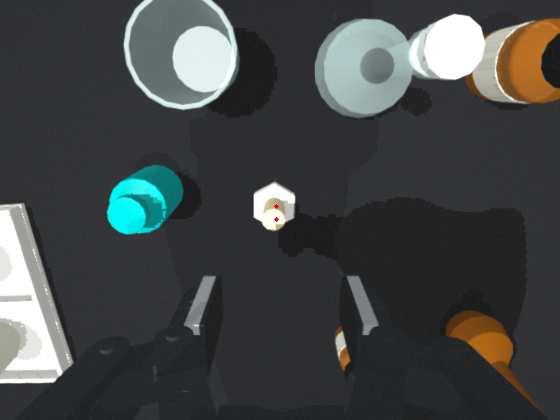

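The stopper is centred at (274,207), flange and stem within about 1 mm of the estimate.

Request:
servo_tool([
  [[0,0,0,0,0,0.1,0.2],[0,0,0,0,0,0.2,0.2],[0,0,0,0,0,0.3,0.2],[0,0,0,0,0,0.4,0.2],[0,0,0,0,0,0.5,0.2],[0,0,0,0,0,0.6,0.2],[0,0,0,0,0,0.68,0.2],[0,0,0,0,0,0.74,0.2],[0,0,0,0,0,0.766,0.2],[0,0,0,0,0,0.766,0.2]],
])

```text
time: 20.35
tcp_pos: [0.5578, 0.0574, 0.0124]
ee_rot: [-3.141, -0.001, 0.001]
force: [0.2, -0.4, 0.3]
grip_width: 0.597
grip_force: 0.0
```

Request:
servo_tool([
  [[0,0,0,0,0,0,-1],[0,0,0,0,0,0,-1],[0,0,0,0,0,0,-1],[0,0,0,0,0,0,-1],[0,0,0,0,0,0,-1],[0,0,0,0,0,0,-1],[0,0,0,0,0,0,-1],[0,0,0,0,0,0,-1],[0,0,0,0,0,0,-1],[0,0,0,0,0,0,-1]],
])

```text
time: 21.18
tcp_pos: [0.5584, 0.0571, 0.0137]
ee_rot: [-3.141, -0.0, -0.001]
force: [-2.0, -0.0, 8.5]
grip_width: 0.167
grip_force: 58.4
```

Request:
servo_tool([
  [[0,0,0,0,0,-0.05,-1],[0,0,0,0,0,-0.15,-1],[0,0,0,0,0,-0.28,-1],[0,0,0,0,0,-0.41,-1],[0,0,0,0,0,-0.54,-1],[0,0,0,0,0,-0.67,-1],[0,0,0,0,0,-0.8,-1],[0,0,0,0,0,-0.92,-1],[0,0,0,0,0,-1,-1],[0,0,0,0,0,-1,-1]],
])

```text
time: 22.02
tcp_pos: [0.559, 0.057, 0.1658]
ee_rot: [-3.141, -0.0, -0.006]
force: [1.9, 0.3, 0.3]
grip_width: 0.162
grip_force: 58.5
```

Request:
servo_tool([
  [[0,0,0,-0.02,0.07,0,-1],[0,0,0,-0.04,0.18,0,-1],[0,0,0,-0.06,0.3,0,-1],[0,0,0,-0.08,0.42,0,-1],[0,0,0,-0.1,0.54,0,-1],[0,0,0,-0.115,0.66,0,-1],[0,0,0,-0.115,0.77,0,-1],[0,0,0,-0.115,0.87,0,-1],[0,0,0,-0.115,0.95,0,-1],[0,0,0,-0.115,1,0,-1]],
])

```text
time: 22.85
tcp_pos: [0.5403, -0.0949, 0.1625]
ee_rot: [3.141, -0.002, -0.001]
force: [-0.5, 0.3, -0.4]
grip_width: 0.165
grip_force: 58.5
```

Request:
servo_tool([
  [[0,0,0,0,0.07,0,-1],[0,0,0,0,0.18,0,-1],[0,0,0,0,0.3,0,-1],[0,0,0,0,0.42,0,-1],[0,0,0,0,0.54,0,-1],[0,0,0,0,0.66,0,-1],[0,0,0,0,0.78,0,-1],[0,0,0,0,0.9,0,-1],[0,0,0,0,0.97,0,-1],[0,0,0,0,1,0,-1]],
])

```text
time: 23.68
tcp_pos: [0.5405, -0.2445, 0.1626]
ee_rot: [3.141, -0.002, -0.001]
force: [-0.2, -0.1, 0.6]
grip_width: 0.164
grip_force: 58.5
```

Request:
servo_tool([
  [[0,0,0,0,0.03,0,-1],[0,0,0,0,0.06,0,-1],[0,0,0,0,0.06,0.05,-1],[0,0,0,0,0.06,0.15,-1],[0,0,0,0,0.06,0.25,-1],[0,0,0,0,0.06,0.35,-1],[0,0,0,0,0.06,0.43,-1],[0,0,0,0,0.06,0.48,-1],[0,0,0,0,0.06,0.5,-1],[0,0,0,0,0.06,0.5,-1]],
])

```text
time: 24.52
tcp_pos: [0.5408, -0.2516, 0.0874]
ee_rot: [-3.141, -0.001, 0.001]
force: [-0.2, 0.1, 0.4]
grip_width: 0.166
grip_force: 58.5
```

```bash
python3 - <<'E'
from h import *
c=env.get_calibration("wrist");s=env.read_state();print(s["tcp_pos"])
im=env.capture("wrist")[...,::-1].copy()
cv2.imwrite("pics/w6.png",im)
E
```

```text
[ 0.54083294 -0.25157749  0.08735541]
```

View pics/w6.png

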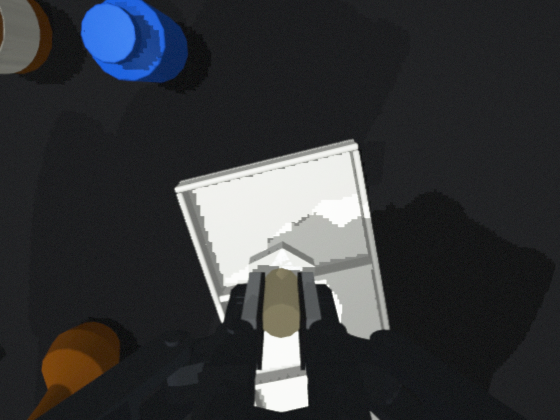

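```bash
python3 - <<'E'
from h import *
c=env.get_calibration("wrist")
P=plane(c,[(179,189),(357,147),(371,256),(222,294)],.018);print(np.round(P,4).tolist(),P.mean(0),np.degrees(np.arctan2(*(P[0]-P[1])[:2])))
E
```

```text
[[0.5677, -0.1912, 0.018], [0.5929, -0.2968, 0.018], [0.5234, -0.3105, 0.018], [0.4954, -0.2134, 0.018]] [ 0.5448323  -0.25297411  0.018     ] -13.432264442538461
```

The far corners are at (179,189) and (357,147), which puts the compartment centre within 4 mm of the tool. Setting the stopper down.

Request:
servo_tool([
  [[0,0,0,0,0,0.08,-1],[0,0,0,0,0,0.16,-1],[0,0,0,0,0,0.24,-1],[0,0,0,0,0,0.31,-1],[0,0,0,0,0,0.37,-1],[0,0,0,0,0,0.41,-1],[0,0,0,0,0,0.44,-1],[0,0,0,0,0,0.46,-1],[0,0,0,0,0,0.475,-1],[0,0,0,0,0,0.475,-1]],
])

```text
time: 25.4
tcp_pos: [0.541, -0.252, 0.0177]
ee_rot: [-3.142, -0.0, -0.001]
force: [-5.5, 2.9, 15.7]
grip_width: 0.161
grip_force: 60.2
```

Request:
servo_tool([
  [[0,0,0,0,0,0,-1],[0,0,0,0,0,0,-0.65],[0,0,0,0,0,0,-0.55],[0,0,0,0,0,0,-0.4],[0,0,0,0,0,0,-0.2],[0,0,0,0,0,0,-0.1],[0,0,0,0,0,0,0],[0,0,0,0,0,0,0],[0,0,0,0,0,0,0],[0,0,0,0,0,0,0]],
])

```text
time: 26.23
tcp_pos: [0.5409, -0.252, 0.0166]
ee_rot: [-3.142, -0.0, 0.0]
force: [-0.3, 0.3, -0.4]
grip_width: 0.499
grip_force: 0.0
```

Request:
servo_tool([
  [[0,0,0,0,0,-0.1,0],[0,0,0,0,0,-0.22,0],[0,0,0,0,0,-0.36,0],[0,0,0,0,0,-0.5,0],[0,0,0,0,0,-0.64,0.1],[0,0,0,0,0,-0.78,0.1],[0,0,0,0,0,-0.9,0.1],[0,0,0,0,0,-1,0.1],[0,0,0,-0.04,-0.1,-1,0.1],[0,0,0,-0.08,-0.2,-1,0.1]],
])

```text
time: 27.07
tcp_pos: [0.5289, -0.2222, 0.1673]
ee_rot: [3.141, -0.001, 0.002]
force: [0.3, -0.3, -0.8]
grip_width: 0.549
grip_force: 0.0
```

Request:
servo_tool([
  [[0,0,0,-0.03,-0.1,0,0.1],[0,0,0,-0.06,-0.21,0,0.1],[0,0,0,-0.09,-0.32,0,0.1],[0,0,0,-0.12,-0.43,0,0.1],[0,0,0,-0.16,-0.54,0,0.1],[0,0,0,-0.2,-0.65,0,0.1],[0,0,0,-0.24,-0.76,0,0.1],[0,0,0,-0.28,-0.87,0,0.1],[0,0,0,-0.33,-0.95,0,0.1],[0,0,0,-0.38,-1,0,0.1]],
])

```text
time: 27.9
tcp_pos: [0.4716, -0.0706, 0.1667]
ee_rot: [-3.141, -0.002, -0.0]
force: [0.9, 0.5, -0.6]
grip_width: 0.548
grip_force: 0.0
```

Request:
servo_tool([
  [[0,0,0,-0.05,-0.1,0,0.1],[0,0,0,-0.1,-0.2,0,0.1],[0,0,0,-0.15,-0.3,0,0.1],[0,0,0,-0.213,-0.4,0,0.1],[0,0,0,-0.213,-0.453,0,0.1],[0,0,0,-0.213,-0.453,0.07,0.1],[0,0,0,-0.213,-0.453,0.15,0.1],[0,0,0,-0.213,-0.453,0.22,0.1],[0,0,0,-0.213,-0.453,0.27,0.1],[0,0,0,-0.213,-0.453,0.27,0.1]],
])

```text
time: 28.73
tcp_pos: [0.4399, -0.0042, 0.1251]
ee_rot: [3.142, -0.0, -0.002]
force: [-0.7, 0.7, -0.3]
grip_width: 0.55
grip_force: 0.0
```

```bash
python3 - <<'E'
from h import *
c=env.get_calibration("wrist");s=env.read_state();print(s["tcp_pos"])
im=env.capture("wrist")[...,::-1].copy()
p=project(c,[(.44,-.004,.055),(.44,-.004,.0)]);print(p)
for q in p: cv2.circle(im,tuple(int(v) for v in q),2,(0,0,255),-1)
cv2.imwrite("pics/w7.png",im)
E
```

```text
[ 0.4398593  -0.00424859  0.12514639]
[[279.05589285 229.87786292]
 [279.400626   203.69634829]]
```

View pics/w7.png

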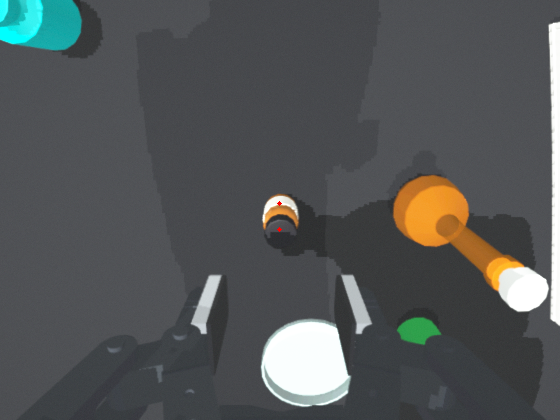

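The vial is centred at (280,215), on target, and the amber flask at (430,210) is clear.

Request:
servo_tool([
  [[0,0,0,0,0,0.1,0.1],[0,0,0,0,0,0.2,0.1],[0,0,0,0,0,0.3,0.1],[0,0,0,0,0,0.4,0.1],[0,0,0,0,0,0.5,0.1],[0,0,0,0,0,0.6,0.1],[0,0,0,0,0,0.69,0.1],[0,0,0,0,0,0.75,0.1],[0,0,0,0,0,0.78,0.1],[0,0,0,0,0,0.78,0.1]],
])

```text
time: 29.62
tcp_pos: [0.44, -0.0041, 0.0089]
ee_rot: [-3.142, -0.0, 0.001]
force: [0.4, -0.4, 0.5]
grip_width: 0.552
grip_force: 0.0
```

Request:
servo_tool([
  [[0,0,0,0,0,0,-1],[0,0,0,0,0,0,-1],[0,0,0,0,0,0,-1],[0,0,0,0,0,0,-1],[0,0,0,0,0,0,-1],[0,0,0,0,0,0,-1],[0,0,0,0,0,0,-1],[0,0,0,0,0,0,-1],[0,0,0,0,0,0,-1],[0,0,0,0,0,0,-1]],
])

```text
time: 30.45
tcp_pos: [0.4403, -0.0041, 0.01]
ee_rot: [-3.142, -0.0, -0.002]
force: [-0.2, -0.3, 8.7]
grip_width: 0.254
grip_force: 58.4
```

Request:
servo_tool([
  [[0,0,0,0,0,-0.05,-1],[0,0,0,0,0,-0.15,-1],[0,0,0,0,0,-0.28,-1],[0,0,0,0,0,-0.41,-1],[0,0,0,0,0,-0.54,-1],[0,0,0,0,0,-0.67,-1],[0,0,0,0,0,-0.8,-1],[0,0,0,0,0,-0.92,-1],[0,0,0,0,0,-1,-1],[0,0,0,0,0,-1,-1]],
])

```text
time: 31.28
tcp_pos: [0.4405, -0.004, 0.1619]
ee_rot: [-3.141, -0.0, -0.006]
force: [0.6, 0.6, -1.0]
grip_width: 0.262
grip_force: 58.8
```

Request:
servo_tool([
  [[0,0,0,0,0,-0.1,-1],[0,0,0,0,0,-0.2,-1],[0,0,0,0,0.07,-0.2,-1],[0,0,0,0,0.18,-0.2,-1],[0,0,0,0,0.32,-0.2,-1],[0,0,0,0,0.46,-0.2,-1],[0,0,0,0,0.6,-0.2,-1],[0,0,0,0,0.74,-0.2,-1],[0,0,0,0,0.88,-0.2,-1],[0,0,0,0,1,-0.2,-1]],
])

```text
time: 32.12
tcp_pos: [0.4395, -0.1554, 0.1892]
ee_rot: [-3.141, 0.001, 0.0]
force: [1.0, -0.0, 0.4]
grip_width: 0.259
grip_force: 58.8
```

Request:
servo_tool([
  [[0,0,0,-0.04,0.1,0,-1],[0,0,0,-0.08,0.2,0,-1],[0,0,0,-0.12,0.3,0,-1],[0,0,0,-0.16,0.4,0,-1],[0,0,0,-0.21,0.5,0,-1],[0,0,0,-0.26,0.6,0,-1],[0,0,0,-0.31,0.7,0,-1],[0,0,0,-0.353,0.8,0,-1],[0,0,0,-0.353,0.9,0,-1],[0,0,0,-0.353,0.9,0,-1]],
])

```text
time: 32.95
tcp_pos: [0.3862, -0.2915, 0.1891]
ee_rot: [3.141, -0.004, -0.0]
force: [0.0, -0.6, -1.2]
grip_width: 0.263
grip_force: 58.8
```

Request:
servo_tool([
  [[0,0,0,0,0,0.08,-1],[0,0,0,0,0,0.18,-1],[0,0,0,0,0,0.3,-1],[0,0,0,0,0,0.42,-1],[0,0,0,0,0,0.52,-1],[0,0,0,0,0,0.6,-1],[0,0,0,0,0,0.67,-1],[0,0,0,0,0,0.7,-1],[0,0,0,0,0,0.7,-1],[0,0,0,0,0,0.7,-1]],
])

```text
time: 33.78
tcp_pos: [0.387, -0.2889, 0.0844]
ee_rot: [-3.141, -0.0, 0.0]
force: [-0.3, 0.4, -0.1]
grip_width: 0.262
grip_force: 58.8
```

```bash
python3 - <<'E'
from h import *
c=env.get_calibration("wrist");s=env.read_state();print(s["tcp_pos"])
im=env.capture("wrist")[...,::-1].copy()
cv2.imwrite("pics/w8.png",im)
E
```

```text
[ 0.38704877 -0.28886     0.0844326 ]
```

View pics/w8.png

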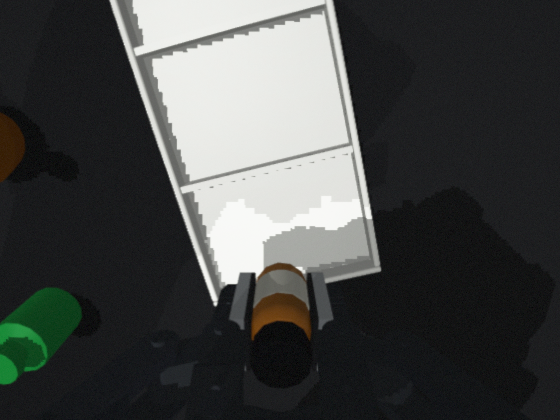

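The vial is upright over the near compartment, whose divider runs (182,190)–(353,150) and right corner is at (379,269). Setting it down.

Request:
servo_tool([
  [[0,0,0,0,0,0.08,-1],[0,0,0,0,0,0.16,-1],[0,0,0,0,0,0.24,-1],[0,0,0,0,0,0.31,-1],[0,0,0,0,0,0.37,-1],[0,0,0,0,0,0.41,-1],[0,0,0,0,0,0.44,-1],[0,0,0,0,0,0.46,-1],[0,0,0,0,0,0.475,-1],[0,0,0,0,0,0.475,-1]],
])

```text
time: 34.67
tcp_pos: [0.3871, -0.2891, 0.0139]
ee_rot: [3.141, 0.0, 0.001]
force: [-2.5, 2.8, 20.6]
grip_width: 0.257
grip_force: 61.2
```

Request:
servo_tool([
  [[0,0,0,0,0,0,-1],[0,0,0,0,0,0,-0.47],[0,0,0,0,0,0,-0.4],[0,0,0,0,0,0,-0.3],[0,0,0,0,0,0,-0.1],[0,0,0,0,0,0,0],[0,0,0,0,0,0,0.1],[0,0,0,0,0,0,0.1],[0,0,0,0,0,0,0.1],[0,0,0,0,0,0,0.1]],
])

```text
time: 35.5
tcp_pos: [0.387, -0.2891, 0.0129]
ee_rot: [-3.142, -0.0, 0.0]
force: [1.3, 0.3, -0.4]
grip_width: 0.547
grip_force: 0.0
```

Request:
servo_tool([
  [[0,0,0,0,0,-0.1,0.1],[0,0,0,0,0,-0.22,0.1],[0,0,0,0,0,-0.36,0.1],[0,0,0,0,0,-0.5,0.3],[0,0,0,0,0,-0.64,0.5],[0,0,0,0,0,-0.78,0.5],[0,0,0,0,0,-0.9,0.5],[0,0,0,0,0,-1,0.5],[0,0,0,0.08,-0.06,-1,0.5],[0,0,0,0.193,-0.12,-1,0.5]],
])

```text
time: 36.33
tcp_pos: [0.4156, -0.2715, 0.1639]
ee_rot: [3.141, -0.003, 0.001]
force: [0.1, 0.4, -0.9]
grip_width: 0.753
grip_force: 0.0
```

Request:
servo_tool([
  [[0,0,0,0.1,-0.07,0,0.5],[0,0,0,0.2,-0.14,0,0.5],[0,0,0,0.3,-0.21,0,0.5],[0,0,0,0.4,-0.28,0,0.5],[0,0,0,0.5,-0.35,0,0.5],[0,0,0,0.6,-0.42,0,0.5],[0,0,0,0.7,-0.49,0,0.5],[0,0,0,0.8,-0.56,0,0.5],[0,0,0,0.9,-0.63,0,0.5],[0,0,0,1,-0.7,0,0.5]],
])

```text
time: 37.17
tcp_pos: [0.5666, -0.1654, 0.1628]
ee_rot: [-3.141, -0.0, 0.0]
force: [-0.5, 1.1, -0.5]
grip_width: 0.75
grip_force: 0.0
```

Request:
servo_tool([
  [[0,0,0,0.1,-0.07,0,0.5],[0,0,0,0.2,-0.14,0,0.5],[0,0,0,0.3,-0.21,0,0.5],[0,0,0,0.4,-0.28,0,0.5],[0,0,0,0.5,-0.35,0,0.5],[0,0,0,0.56,-0.42,0,0.5],[0,0,0,0.6,-0.46,0,0.5],[0,0,0,0.6,-0.46,0,0.5],[0,0,0,0.6,-0.46,0,0.5],[0,0,0,0.6,-0.46,0,0.5]],
])

```text
time: 38.0
tcp_pos: [0.6554, -0.098, 0.163]
ee_rot: [3.141, -0.001, -0.001]
force: [0.4, -0.9, 0.5]
grip_width: 0.751
grip_force: 0.0
```

```bash
python3 - <<'E'
from h import *
c=env.get_calibration("wrist");s=env.read_state();print(s["tcp_pos"],s["joints"])
im=env.capture("wrist")[...,::-1].copy()
p=project(c,[(.656,-.097,.086),(.656,-.097,.0)]);print(p)
for q in p: cv2.circle(im,tuple(int(v) for v in q),2,(0,0,255),-1)
cv2.imwrite("pics/w9.png",im)
E
```

```text
[ 0.65537083 -0.09803487  0.16297895] [ 0.02300765  0.93559561  0.19013132  1.20828175 -0.17958248  1.0140611
 -1.33919188]
[[277.88411284 225.40501985]
 [278.62474923 190.32976642]]
```

View pics/w9.png

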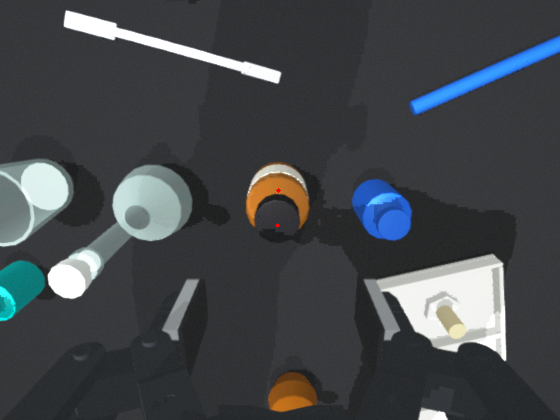

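The bottle is centred at (277,200). The blue lookalike (383,210) and the clear flask (152,200) are outside the fingers, and the stopper stands upright in its compartment. Nudge +2.5 mm in x, then descend.

Request:
servo_tool([
  [[0,0,0,0.016,-0.005,0.1,0.5],[0,0,0,0.016,-0.005,0.21,0.5],[0,0,0,0.016,-0.005,0.32,0.5],[0,0,0,0.016,-0.005,0.43,0.5],[0,0,0,0.016,-0.005,0.54,0.5],[0,0,0,0.016,-0.005,0.65,0.5],[0,0,0,0.016,-0.005,0.76,0.5],[0,0,0,0.016,-0.005,0.86,0.5],[0,0,0,0.016,-0.005,0.92,0.5],[0,0,0,0.016,-0.005,0.94,0.5]],
])

```text
time: 38.88
tcp_pos: [0.6576, -0.0967, 0.0207]
ee_rot: [-3.141, 0.001, 0.003]
force: [0.5, -0.3, 0.6]
grip_width: 0.746
grip_force: 0.0
```

Request:
servo_tool([
  [[0,0,0,0,0,0,0.5],[0,0,0,0,0,0,-1],[0,0,0,0,0,0,-1],[0,0,0,0,0,0,-1],[0,0,0,0,0,0,-1],[0,0,0,0,0,0,-1],[0,0,0,0,0,0,-1],[0,0,0,0,0,0,-1],[0,0,0,0,0,0,-1],[0,0,0,0,0,0,-1]],
])

```text
time: 39.72
tcp_pos: [0.6589, -0.0965, 0.0232]
ee_rot: [3.141, 0.0, 0.003]
force: [-0.6, -0.3, 6.8]
grip_width: 0.524
grip_force: 61.7
```

Request:
servo_tool([
  [[0,0,0,0,0,-0.05,-1],[0,0,0,0,0,-0.15,-1],[0,0,0,0,0,-0.28,-1],[0,0,0,0,0,-0.41,-1],[0,0,0,0,0,-0.54,-1],[0,0,0,0,0,-0.67,-1],[0,0,0,0,0,-0.8,-1],[0,0,0,0,0,-0.92,-1],[0,0,0,0,0,-1,-1],[0,0,0,0,0,-1,-1]],
])

```text
time: 40.55
tcp_pos: [0.6593, -0.0965, 0.176]
ee_rot: [3.141, 0.0, 0.008]
force: [0.7, -0.3, -2.1]
grip_width: 0.524
grip_force: 61.4
```

Request:
servo_tool([
  [[0,0,0,-0.05,0.05,0,-1],[0,0,0,-0.12,0.11,0,-1],[0,0,0,-0.2,0.18,0,-1],[0,0,0,-0.28,0.25,0,-1],[0,0,0,-0.36,0.32,0,-1],[0,0,0,-0.44,0.39,0,-1],[0,0,0,-0.52,0.46,0,-1],[0,0,0,-0.58,0.52,0,-1],[0,0,0,-0.63,0.56,0,-1],[0,0,0,-0.65,0.58,0,-1]],
])

```text
time: 41.38
tcp_pos: [0.56, -0.1842, 0.1721]
ee_rot: [3.141, -0.001, -0.0]
force: [0.4, 0.0, -1.8]
grip_width: 0.517
grip_force: 61.4
```

Request:
servo_tool([
  [[0,0,0,-0.06,0.06,0,-1],[0,0,0,-0.14,0.13,0,-1],[0,0,0,-0.22,0.2,0,-1],[0,0,0,-0.31,0.28,0,-1],[0,0,0,-0.4,0.36,0,-1],[0,0,0,-0.48,0.43,0,-1],[0,0,0,-0.55,0.5,0,-1],[0,0,0,-0.61,0.55,0,-1],[0,0,0,-0.65,0.58,0,-1],[0,0,0,-0.65,0.58,0,-1]],
])

```text
time: 42.22
tcp_pos: [0.4624, -0.2713, 0.172]
ee_rot: [3.141, -0.002, -0.001]
force: [0.2, 0.1, -0.9]
grip_width: 0.523
grip_force: 61.4
```

Request:
servo_tool([
  [[0,0,0,0,0,0.04,-1],[0,0,0,0,0,0.1,-1],[0,0,0,0,0,0.18,-1],[0,0,0,0,0,0.27,-1],[0,0,0,0,0,0.36,-1],[0,0,0,0,0,0.43,-1],[0,0,0,0,0,0.48,-1],[0,0,0,0,0,0.5,-1],[0,0,0,0,0,0.5,-1],[0,0,0,0,0,0.5,-1]],
])

```text
time: 43.05
tcp_pos: [0.4636, -0.2702, 0.097]
ee_rot: [-3.142, -0.001, -0.0]
force: [0.6, -0.3, -1.1]
grip_width: 0.521
grip_force: 61.4
```

```bash
python3 - <<'E'
from h import *
c=env.get_calibration("wrist");s=env.read_state();print(s["tcp_pos"])
im=env.capture("wrist")[...,::-1].copy()
p=project(c,[(.463,-.271,.004)]);print(p)
cv2.imwrite("pics/w10.png",im)
E
```

```text
[ 0.46359798 -0.2702006   0.09702307]
[[280.79832709 218.88126048]]
```

View pics/w10.png

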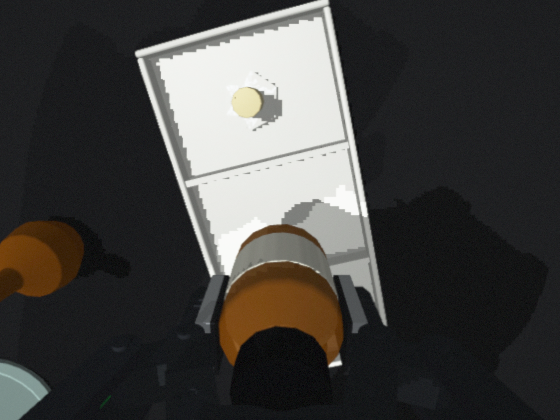

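The stopper stands upright at (247,100) in the far compartment, and the bottle is upright over the middle one. Setting it down.

Request:
servo_tool([
  [[0,0,0,0,0,0.08,-1],[0,0,0,0,0,0.16,-1],[0,0,0,0,0,0.24,-1],[0,0,0,0,0,0.31,-1],[0,0,0,0,0,0.37,-1],[0,0,0,0,0,0.41,-1],[0,0,0,0,0,0.44,-1],[0,0,0,0,0,0.46,-1],[0,0,0,0,0,0.475,-1],[0,0,0,0,0,0.475,-1]],
])

```text
time: 43.93
tcp_pos: [0.4635, -0.2703, 0.0271]
ee_rot: [3.141, 0.0, 0.001]
force: [-7.1, 3.9, 28.0]
grip_width: 0.52
grip_force: 64.1
```

Request:
servo_tool([
  [[0,0,0,0,0,0,-1],[0,0,0,0,0,0,0.05],[0,0,0,0,0,0,0.1],[0,0,0,0,0,0,0.2],[0,0,0,0,0,0,0.3],[0,0,0,0,0,0,0.4],[0,0,0,0,0,0,0.5],[0,0,0,0,0,0,0.5],[0,0,0,0,0,0,0.5],[0,0,0,0,0,0,0.5]],
])

```text
time: 44.77
tcp_pos: [0.4634, -0.2703, 0.0256]
ee_rot: [-3.141, -0.0, 0.0]
force: [-0.7, 0.4, -0.4]
grip_width: 0.751
grip_force: 0.0
```

Request:
servo_tool([
  [[0,0,0,0,0,-0.05,0.5],[0,0,0,0,0,-0.15,0.5],[0,0,0,0,0,-0.28,0.5],[0,0,0,0,0,-0.41,0.5],[0,0,0,0,0,-0.54,0.5],[0,0,0,0,0,-0.67,0.5],[0,0,0,0,0,-0.8,0.5],[0,0,0,0,0,-0.92,0.5],[0,0,0,0,0,-1,0.5],[0,0,0,0,0,-1,0.5]],
])

```text
time: 45.6
tcp_pos: [0.464, -0.2707, 0.1783]
ee_rot: [3.14, 0.0, 0.005]
force: [0.4, -0.4, -0.7]
grip_width: 0.748
grip_force: 0.0
```

```bash
python3 - <<'E'
from h import *
cv2.imwrite("pics/s1.png",env.capture("scene")[...,::-1])
E
```

```text
(no output)
```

View pics/s1.png

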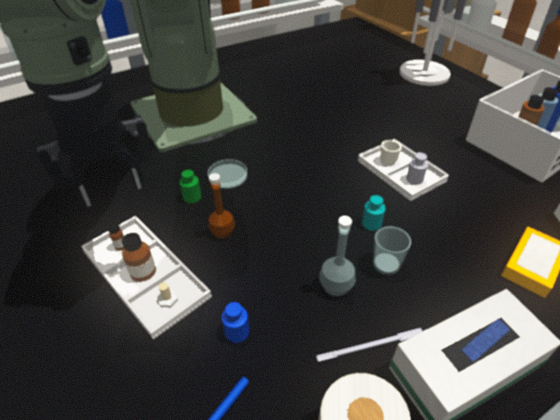

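The scene view shows everything placed upright: vial (117,237), bottle (138,258), stopper (166,293), crucible (390,152) and weight (418,168). The flasks (221,222) and (338,275) and the beaker (390,250) haven't moved, and the gripper is empty and clear, so I'm handing in.

```bash
python3 -c "
from workcell import env
print(env.close_job())"
```

```text
the job is handed in; nothing more can be done
None
```

Both kits are made up and the job is handed in at about 46 s of robot time; the hand-in returned no verdict, but the last scene picture shows all five things upright in their right compartments and the flasks and beaker where they started.

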